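# Brush out a clamped steel cup and blow it clean

### The job

Brush out the steel cup on the cleaning station: lift the long brush from its sloping rest, stand it head down in the cup and let go, then take it again by the end of its handle and brush up and down inside, three full strokes from the bottom to over half the cup's depth and back, starting with an upward one. Then stand the brush head down in the loose open pot and let go, and press the station's treadle right down to its stop for a moment with the gripper and let it spring up. Leave the jar, carton and wrench where they are, and the pot upright.

Things in the scene. Friction and masses are not known exactly. Their poses are not given: they have to be found in the camera images.
- brush: round brush 190 mm long, 0.16 kg. Origin at the centre of the bristle tip, +z along its axis to the handle end. Rigid dark head 40 mm in diameter from z = 0 to 72 mm (first 12 mm tapered, 22 mm at the tip), then a round wooden handle 20 mm in diameter (23 mm ferrule on its first 14 mm); centre of mass near z = 75 mm. Starts in the rest, handle end 25 degrees upward
- brush_end (a point): centre of the handle's end face, 190 mm from the tip
- rest: fixed grey rest for the brush, base plate 220 x 80 x 8 mm, origin at the centre of its underside. The bristle head lies in a low trough at the +x end, the handle end in a small fork at the -x end (fork centre 174 mm from the brush tip); the handle is free from 72 to 165 mm from the tip, its underside 50 mm or more above the base
- station: fixed cleaning station, grey plate 160 x 290 x 12 mm, origin at the centre of its underside; the steel cup is clamped at (0, 85 mm), the treadle stands at y = -85 mm, the treadle's free end towards -x
- cup_floor (a point): centre of the inner floor of the clamped steel cup (18 mm above the table). Cup: inner diameter 54 mm, outer 62 mm, inner depth 90 mm, axis vertical; a clamp ring 80 mm in diameter surrounds its foot
- cup_mouth (a point): centre of that cup's mouth, in the plane of the rim, 108 mm above the table
- pedal_pad (a point): top of the rubber tread of the treadle, 20 mm from its free end: the point to press. The treadle is a plate 115 mm long and 60 mm wide, hinged at its +x end (station frame), free end up; about 6 N to start and 9 N at the stop, the pad going down about 26 mm
- pedal (a joint): angle of the treadle: 0 up, 0.28 rad at its stop; springs back to 0
- pot: loose grey open pot 74 mm in diameter, 96 mm high, 0.6 kg, standing on the bench, about the jar's size but open; origin at the centre of its underside
- pot_floor (a point): centre of the pot's inner floor, 6 mm above its underside; inner diameter 66 mm, inner depth 90 mm
- jar: closed glass jar, 68 mm in diameter, 85 mm high; bystander; origin at the centre of its underside
- carton: cardboard carton 100 x 140 x 70 mm; bystander; origin at the centre of its underside
- wrench: steel wrench 180 mm long lying on the bench; bystander; origin at its middle, x along it
Things that resemble listed ones, but are neither listed nor needed, are in the scene too. What is shaped like the pot but purple or turquoise is not meant.

How it is judged:
By the outcome, as a careful person would: the job done as asked, in the order asked, and still so for the second after the job is handed in, with the robot touching nothing.
It also fails if it takes over 72 s, if anything falls off the work surface, if the arm or the gripper's body presses on something with over 40 N, if the wrist force passes 120 N, or if a joint passes its speed limit or range.

### The arm

A 6-joint arm with a two-finger parallel gripper is mounted at the origin on the work surface. World frame = base frame: x ahead of the robot, y to its left, z up, the work surface at z = 0. Lengths are in mm, angles in rad, forces in N, time in s.
With the tool pointing down it reaches from about 275 to 750 mm from the base axis. Payload 10.2 kg.
Tool frame: the origin (TCP) lies between the finger pads, 19 mm behind the fingertips; this is the grasp point; z points along the fingers, y is the line along which they close (so a half turn about z gives the same grasp; the last joint's range is limited). The gripper opens to 85 mm and grips with 20 to 120 N. Pads are 22 mm wide; open, the fingers measure 114 mm over their backs; the gripper's body (76 mm by 85 mm) begins 54 mm behind the grasp point. The pads swing forward as they close: fully open they stand 13 mm farther back than shut.
Start: joints at [-1.412, 0.313, 1.498, -0, 1.331, -0.223], TCP at [195.598, -487.209, 249.994] pointing down, gripper open.
Joint ranges: [-2.94, 2.94], [-0.97, 2.17], [0.19, 2.56], [-1.23, 4.37], [0.02, 3.11], [-2.88, 2.88]. Speed limits (rad/s): [2.39, 2.39, 3.01, 3.14, 3.14, 3.14].

### API

Orientations are given as a unit quaternion [w, x, y, z].
In Python, from rig import sense, eyes, finish_job gives the robot as it stands.
- The arm moves only by the shell command python3 -m jog 'ROWS' [FORCE]. ROWS is JSON, a list of rows, each a list of 7 numbers: the shift along the tool's x, y, z in m, then the turn, a rotation vector about the tool's x, y, z in rad, then the finger opening in m, from 0 to 0.0854. In form: [[dx, dy, dz, rx, ry, rz, gripper], ...]. A call has 1 to 5 rows; each row shifts and turns the commanded pose from where the row before left it, along the tool's axes as they then stand; what a row does not reach is not made up. A row lasts 1/10 s, in which the tool goes at most 50 mm and 8.59 degrees, less where a joint would pass 70% of its speed; a pose out of reach is approached as far as the arm can. A call is refused whole if a number of a shift passes 0.05 or a number of a turn 0.15, either way. A call with a gripper value outside its range is refused whole. The fingers move at their own pace and stop on an object; FORCE is the grip in N (left out, the last holds). Time passes only in rows, so rows that do not move let the fingers close. It gives the time, the measured TCP pose, the force, the opening and the grip force at its end, in the units of the state.
- sense(): the state, without advancing time (a new reading comes with each control period).
- eyes.capture(name): name is "scene" or "top" or "wrist"; returns the picture (480x640x3 uint8, red, green, blue); there is no depth.
- eyes.calibration(name): a dict with "fx", "fy", "cx", "cy" (pixels), "cam_to_world" (4x4, takes a point from camera to world coordinates); the wrist camera has in their place "mount" (4x4, takes a point from camera to tool coordinates, whose origin is the TCP and whose axes are the flange's). Camera axes: x right, y down, z forward; pixel columns grow to the right and rows downward; lengths in mm; the calibration is good to about 2 mm. A picture is of the moment at which its call begins: read the wrist's pose just before it. calibration takes no time and is no camera call.
- finish_job(): hands the job in; it is judged then, once.
The state is a dict: "time_s": time; "joints": joint angles; "dq": joint speeds; "tau": joint torques, N m; "eef_pos": TCP position; "ee_rot": TCP orientation; "force": force on the tool from outside, world axes, zero at the start; "wrist_torque": the same for the moment, N m; "grip_width": opening from 0.0 (shut) to 1.0 (fully open); "grip_force": force on a finger pad.
Only numpy, scipy, OpenCV 4.12 (cv2) and the standard library are available. Lean on these libraries where they do the work, as an engineer would, in place of code of your own. Each camera call takes 0.05 s, during which the arm holds its last target. There are 200 camera calls.

## Working session

There is one attempt and no reset: what is moved stays moved. The work goes in short steps, Python scripts to look and compute and a shell command to move; the robot and the scene stay as the last step left them, time stands still between calls to the robot, and variables do not carry over. Pictures are saved under pics/ and viewed, at most 10 in all, crops included, and the job is handed in when it is done.

```bash
ls; mkdir -p pics
python3 - <<'E'
from rig import sense, eyes
import cv2
print(sense())
for n in("scene","top"):
    cv2.imwrite(f"pics/{n}0.png",eyes.capture(n)[:,:,::-1]); print(n,eyes.calibration(n))
print(eyes.calibration("wrist"))
E
```

```text
pics
{'time_s': 0.0, 'joints': array([-1.41241622e+00,  3.13511652e-01,  1.49847682e+00, -1.25131617e-05,
        1.33097030e+00, -2.23403037e-01]), 'dq': array([ 1.67676696e-03,  1.03591401e-03, -6.30905771e-05, -7.77660132e-04,
        8.84532577e-04, -6.69273736e-04]), 'tau': array([-4.78640723e-04, -4.12268972e+01, -2.59743619e+01, -1.83431198e-04,
        4.12587746e-03,  2.10836140e-05]), 'eef_pos': array([ 195.54821161, -486.96555174,  249.38854606]), 'ee_rot': array([-6.82897678e-04,  9.81834952e-01,  1.89735765e-01,  1.61301212e-05]), 'force': array([-0.42413751, -0.28731959, -0.52455066]), 'wrist_torque': array([-0.03898554, -0.02794332, -0.00681165]), 'grip_force': 0.0, 'grip_width': 0.9975828969070506}
scene {'fx': 473.47611907906884, 'fy': 473.47611907906884, 'cx': 309.89738878859373, 'cy': 239.93312961500092, 'cam_to_world': array([[ 8.62195907e-01,  3.63174876e-01, -3.53160343e-01,
         9.58947243e+02],
       [ 5.06166782e-01, -6.45610985e-01,  5.71823088e-01,
        -5.79279756e+02],
       [-2.03324177e-02, -6.71781560e-01, -7.40470207e-01,
         8.69266462e
[... 313 characters left out ...]
9563652e-01,  2.81791738e-02,  8.85665533e-03,
        -1.04553527e+00],
       [-1.32861076e-02, -1.61117465e-01, -9.86845805e-01,
         1.17720834e+03],
       [ 0.00000000e+00,  0.00000000e+00,  0.00000000e+00,
         1.00000000e+00]])}
{'fx': 432.08531114801536, 'fy': 432.08531114801536, 'cx': 317.76534159402036, 'cy': 237.44035896561036, 'mount': array([[-1.02661951e-03, -9.65408425e-01, -2.60740328e-01,
         6.71696443e+01],
       [ 9.99998841e-01, -1.28435940e-03,  8.18105385e-04,
        -6.27925444e-01],
       [-1.12469012e-03, -2.60739186e-01,  9.65408624e-01,
        -1.22941805e+02],
       [ 0.00000000e+00,  0.00000000e+00,  0.00000000e+00,
         1.00000000e+00]])}
```

View pics/top0.png

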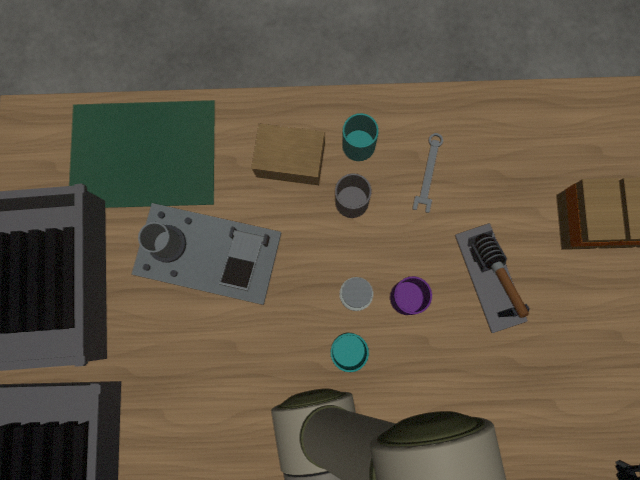

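View pics/scene0.png

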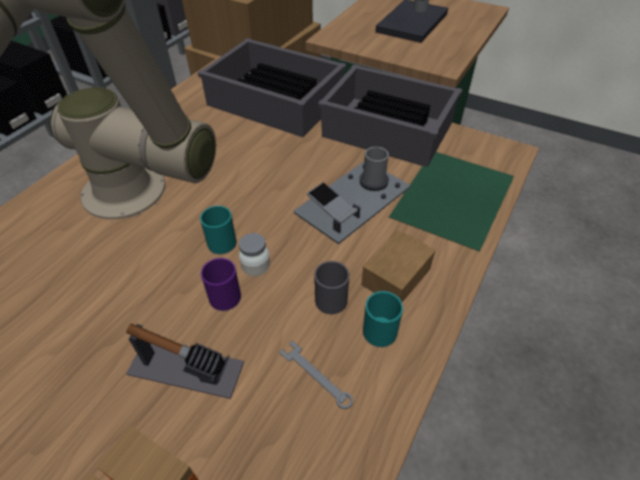

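```bash
cat > h.py <<'E'
import numpy as np, cv2
from rig import sense, eyes
from scipy.spatial.transform import Rotation as R
def tool():
    s=sense(); T=np.eye(4); q=s["ee_rot"]; T[:3,:3]=R.from_quat([q[1],q[2],q[3],q[0]]).as_matrix(); T[:3,3]=s["eef_pos"]; return T
def cam(n,T=None):
    c=eyes.calibration(n); return c,(c["cam_to_world"] if n!="wrist" else (tool() if T is None else T)@c["mount"])
def ray(n,u,v,z,T=None):   # pixel -> world at height z
    c,M=cam(n,T); d=M[:3,:3]@[(u-c["cx"])/c["fx"],(v-c["cy"])/c["fy"],1]; return M[:3,3]+d*(z-M[2,3])/d[2]
def proj(n,p,T=None):
    c,M=cam(n,T); q=M[:3,:3].T@(np.asarray(p,float)-M[:3,3]); return np.array([c["fx"]*q[0]/q[2]+c["cx"],c["fy"]*q[1]/q[2]+c["cy"]])
def frame(x,y,yaw): # planar frame -> function local->world
    c,s=np.cos(yaw),np.sin(yaw); return lambda p: np.array([x+c*p[0]-s*p[1],y+s*p[0]+c*p[1],p[2]])
def go(p,Rt,T=None): # shift and rotvec in the tool axes to reach p (mm), Rt: turn applied after the shift
    T=tool() if T is None else T
    return (T[:3,:3].T@(np.asarray(p)-T[:3,3])).round(1), R.from_matrix(T[:3,:3].T@Rt).as_rotvec().round(3)
E
cat > m.py <<'E'
from h import *
def fitc(px,loc):
    W=np.array([ray("top",*p,l[2])[:2] for p,l in zip(px,loc)]); L=np.array(loc)[:,:2].astype(float)
    a=W-W.mean(0); b=L-L.mean(0); yaw=np.arctan2((b[:,0]*a[:,1]-b[:,1]*a[:,0]).sum(),(a*b).sum())
    c,s=np.cos(yaw),np.sin(yaw); t=W.mean(0)-np.array([[c,-s],[s,c]])@L.mean(0)
    f=frame(*t,yaw); print(t.round(1),round(yaw,3),"res",[ (f(l)[:2]-w).round(1).tolist() for l,w in zip(loc,W)]); return f
st=fitc([(153,204),(281,231),(264,304),(133,274)],[(80,145,12),(80,-145,12),(-80,-145,12),(-80,145,12)])
re=fitc([(457,234),(489,223),(526,321),(493,332)],[(110,40,8),(110,-40,8),(-110,-40,8),(-110,40,8)])
E
python3 - <<'E'
from m import *
A=cv2.imread("pics/top0.png"); 
print("cup mouth",st([0,85,108]))
print("potrim",ray("top",353,187,96),"jar",ray("top",356,292,85), "purple",ray("top",411,292,96),"turq",ray("top",349,348,96))
a=cv2.resize(A[180:320,120:300],None,fx=4,fy=4,interpolation=cv2.INTER_CUBIC)[:, :400]
def dr(im,c,o,col=(0,0,255)): cv2.circle(im,tuple(((c-o)*4).astype(int)),3,col,-1)
o=np.array([120,180])
for t in np.linspace(0,6.28,16): dr(a,proj("top",st([31*np.cos(t),85+31*np.sin(t),108])),o)
b=cv2.resize(A[210:345,440:540],None,fx=4,fy=4,interpolation=cv2.INTER_CUBIC)
print("end", ray("top",522,312,120), "local dirs")
out=np.zeros((560,800,3),np.uint8); out[:,:400]=a; out[:540,400:]=b
cv2.imwrite("pics/c1.png",out)
E
```

```text
[573.3 269. ] -0.244 res [[2.7, 2.0], [-0.1, -2.5], [-0.9, -1.4], [-1.6, 1.9]]
[ 505.9 -330.6] 0.287 res [[0.7, 3.8], [1.4, -3.0], [-0.1, -3.7], [-2.0, 2.9]]
cup mouth [593.82580706 351.49349269 108.        ]
potrim [686.78008079 -42.68435429  96.        ] jar [476.89062743 -41.90038448  85.        ] purple [ 473.3078857  -148.47608025   96.        ] turq [369.52848893 -24.39514437  96.        ]
end [ 428.61511613 -352.39039275  120.        ] local dirs
```

View pics/c1.png

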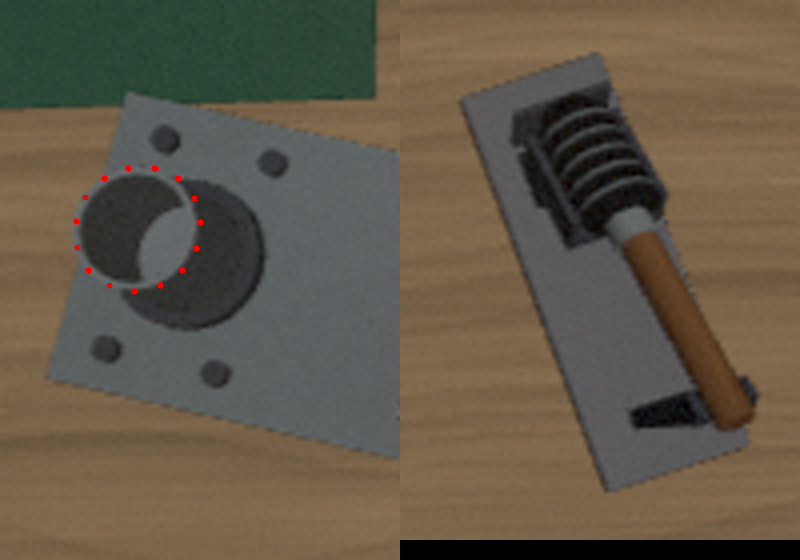

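```bash
cat >> h.py <<'E'
def ori(yaw,elev): # tool x heading yaw (horizontal part), tool backward direction at elevation elev(rad), leaning back from yaw
    z=np.array([np.cos(yaw)*np.cos(elev),np.sin(yaw)*np.cos(elev),-np.sin(elev)]); y=np.array([np.sin(yaw),-np.cos(yaw),0]); return np.c_[np.cross(y,z),y,z]
E
python3 - <<'E'
from h import *
print(go([452.7,-345.3,210],ori(.287,np.radians(75))))
E
```

```text
(array([291.4, -35.6,  39.6]), array([-0.014,  0.261,  0.094]))
```

```bash
python3 -m jog '[[0.048,-0.006,0.007,0,0,0,0.085],[0.048,-0.006,0.007,0,0,0,0.085],[0.048,-0.006,0.007,0,0,0,0.085],[0.049,-0.006,0.007,0,0,0,0.085],[0.049,-0.006,0.006,0,0,0,0.085]]' 60 && python3 -m jog '[[0.049,-0.006,0.006,0,0,0,0.085],[0,0,0,-0.007,0.13,0.047,0.085],[0,0,0,-0.007,0.131,0.047,0.085],[0,0,0,0,0,0,0.085],[0,0,0,0,0,0,0.085]]'
python3 - <<'E'
from h import *
T=tool(); im=eyes.capture("wrist")[:,:,::-1].copy(); cv2.imwrite("pics/w1.png",im); np.save("T1.npy",T)
print(go([452.7,-345.3,210],ori(.287,np.radians(75))))
E
```

```text
time_s: 0.6
eef_pos: [410.4, -367.8, 215.4]
ee_rot: [-0.0, 0.982, 0.19, -0.0]
force: [0.5, -0.5, -0.3]
grip_width: 0.997
grip_force: 0.0
time_s: 1.1
eef_pos: [451.7, -345.7, 210.0]
ee_rot: [-0.018, 0.981, 0.142, 0.128]
force: [-0.2, 0.3, 0.2]
grip_width: 0.993
grip_force: 0.0
(array([ 0.6, -0.1,  0.3]), array([0.002, 0.003, 0.001]))
```

View pics/w1.png

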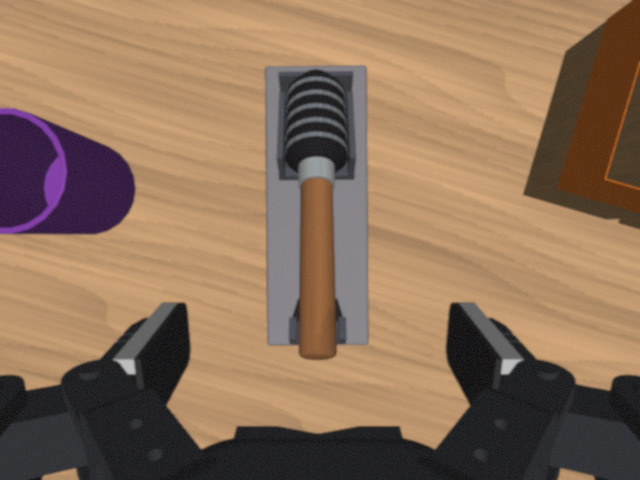

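Run:
```python
from h import *
from scipy.optimize import least_squares
T=np.load("T1.npy"); yaw=.287; e=np.radians(25)
u=np.array([-np.cos(yaw),-np.sin(yaw),0]); h=u*np.cos(e)+[0,0,np.sin(e)]; n=-u*np.sin(e)+[0,0,np.cos(e)]
def pts(p): 
    tip=np.array([p[0],p[1],p[2]]); return [("wrist",tip+86*h+10*n,(317,183)),("wrist",tip+190*h-10*n,(317,357)),("top",tip+86*h+10*n,(497.5,266)),("top",tip+190*h,(524.5,312.5))]
def f(p): return np.concatenate([(proj(a,q,T)-np.array(m))*(1 if a=="wrist" else 1.3) for a,q,m in pts(p)])
r=least_squares(f,[590,-305,40]); p=r.x; print(p.round(1),r.fun.round(1))
for s in (128,174,190): print(s,(p+s*h).round(1))
G=p+128*h; print(go(G,ori(yaw,np.radians(75))))
```

```text
[ 587.  -305.5   32.5] [ 0.7 -3.   1.   0.4  0.9  3.2 -3.2  4.1]
128 [ 475.7 -338.4   86.6]
174 [ 435.7 -350.2  106. ]
190 [ 421.8 -354.3  112.8]
(array([ -7.7,  -0.5, 125.7]), array([0.002, 0.003, 0.001]))
```

```bash
python3 -m jog '[[-0.002,0,0.04,0,0,0,0.085],[-0.002,0,0.04,0,0,0,0.085],[-0.001,0,0.041,0,0,0,0.085],[0,0,0,0,0,0,0.085],[0,0,0,0,0,0,0]]' 60 && python3 -m jog '[[0,0,0,0,0,0,0],[0,0,0,0,0,0,0],[0,0,0,0,0,0,0],[0,0,0,0,0,0,0],[0,0,0,0,0,0,0]]'
python3 - <<'E'
from h import *
T=tool(); im=eyes.capture("wrist")[:,:,::-1].copy(); cv2.imwrite("pics/w2.png",im); print(sense()["grip_width"],T.round(3))
E
```

```text
time_s: 1.65
eef_pos: [478.0, -338.3, 92.7]
ee_rot: [-0.018, 0.981, 0.143, 0.129]
force: [0.5, -0.5, 0.1]
grip_width: 0.851
grip_force: 0.0
time_s: 2.15
eef_pos: [477.7, -338.4, 93.0]
ee_rot: [-0.017, 0.981, 0.142, 0.129]
force: [-3.0, 1.6, 6.5]
grip_width: 0.216
grip_force: 58.2
0.2185135612634778 [[ 9.26000e-01  2.84000e-01  2.49000e-01  4.77674e+02]
 [ 2.75000e-01 -9.59000e-01  7.10000e-02 -3.38370e+02]
 [ 2.59000e-01  3.00000e-03 -9.66000e-01  9.30000e+01]
 [ 0.00000e+00  0.00000e+00  0.00000e+00  1.00000e+00]]
```

View pics/w2.png

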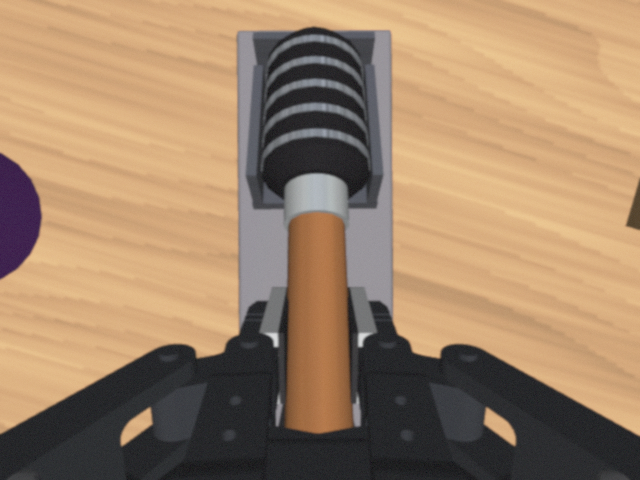

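```bash
python3 -m jog '[[0.004,0,-0.014,0,0,0,0],[0.01,0,-0.037,0,0,0,0],[0.0125,0,-0.047,0,0,0,0],[0.0125,0,-0.047,0,0,0,0],[0.0125,0,-0.047,0,0,0,0]]' && python3 -m jog '[[0,0,-0.02,0,0.12,0,0],[0,0,0,0,0.125,0,0],[0,0,0,0,0.125,0,0],[0,0,0,0,0.125,0,0],[0,0,0,0,0.115,0,0]]'
python3 - <<'E'
from h import *
from scipy.optimize import brentq
T=tool()
g=lambda s,t,r,v: proj("wrist",T[:3,3]+T[:3,:3]@(-(s-t)*np.array([-np.sin(a),0,-np.cos(a)])+r*np.array([np.cos(a),0,-np.sin(a)])),T)[1]-v
for a in (np.radians(50),):
    print("s",brentq(lambda s:g(s,86,10,212),80,180), "tip", brentq(lambda s:g(s,12,20,28),80,180))
cv2.imwrite("pics/w3.png",eyes.capture("wrist")[:,:,::-1]); print(T.round(3))
E
```

```text
time_s: 2.7
eef_pos: [477.1, -337.4, 292.7]
ee_rot: [-0.018, 0.981, 0.142, 0.129]
force: [-0.0, -0.2, -2.3]
grip_width: 0.217
grip_force: 58.8
time_s: 3.2
eef_pos: [472.2, -339.3, 310.3]
ee_rot: [-0.059, 0.896, 0.13, 0.42]
force: [0.4, 0.4, -2.2]
grip_width: 0.225
grip_force: 59.0
s 125.67015895269748 tip 126.04036494418061
[[ 6.14000e-01  2.82000e-01  7.37000e-01  4.72204e+02]
 [ 1.83000e-01 -9.59000e-01  2.15000e-01 -3.39325e+02]
 [ 7.68000e-01  3.00000e-03 -6.41000e-01  3.10310e+02]
 [ 0.00000e+00  0.00000e+00  0.00000e+00  1.00000e+00]]
```

View pics/w3.png

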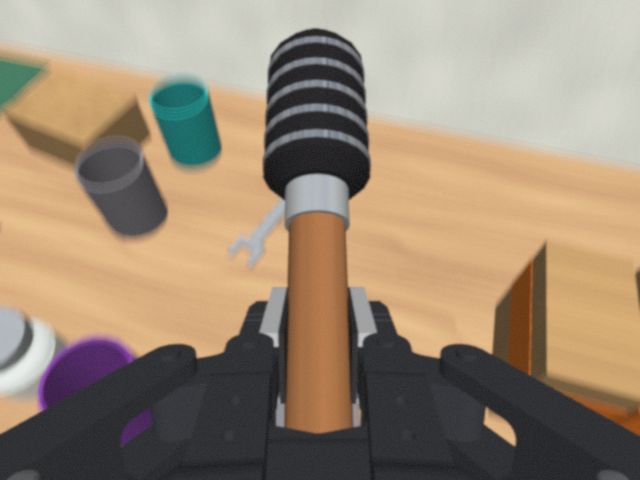

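Run:
```python
from h import *
print(go([593.8,351.5,290],tool()[:3,:3]))
```

```text
(array([ 184. , -628.7,  252.2]), array([0., 0., 0.]))
```

```bash
R='x'; 
python3 -m jog '[[0.006,-0.02,0.008,0,0,0,0],[0.0115,-0.0393,0.0158,0,0,0,0],[0.0115,-0.0393,0.0158,0,0,0,0],[0.0115,-0.0393,0.0158,0,0,0,0],[0.0115,-0.0393,0.0158,0,0,0,0]]' && python3 -m jog '[[0.0115,-0.0393,0.0158,0,0,0,0],[0.0115,-0.0393,0.0158,0,0,0,0],[0.0115,-0.0393,0.0158,0,0,0,0],[0.0115,-0.0393,0.0158,0,0,0,0],[0.0115,-0.0393,0.0158,0,0,0,0]]' && python3 -m jog '[[0.0115,-0.0393,0.0158,0,0,0,0],[0.0115,-0.0393,0.0158,0,0,0,0],[0.0115,-0.0393,0.0158,0,0,0,0],[0.0115,-0.0393,0.0158,0,0,0,0],[0.0115,-0.0393,0.0158,0,0,0,0]]' && python3 -m jog '[[0.0115,-0.0393,0.0158,0,0,0,0],[0.006,-0.02,0.008,0,0,0,0],[0,0,0,0,0,0,0],[0,0,0,0,0,0,0]]'
python3 - <<'E'
from h import *
print(go([593.8,351.5,290],ori(.287,np.radians(40)))); T=tool(); np.save("T4.npy",T)
cv2.imwrite("pics/w4.png",eyes.capture("wrist")[:,:,::-1]);s=eyes.capture("scene")[:,:,::-1]; c=proj("scene",T[:3,3]); print(c)
t=eyes.capture("top")[:,:,::-1]
w=cv2.imread("pics/w4.png"); x,y=c.astype(int); o=np.zeros((600,800,3),np.uint8); o[:300,:400]=cv2.resize(w,(400,300)); 
o[:300,400:]=cv2.resize(s[max(y-60,0):max(y-60,0)+150,x-100:x+100],(400,300)); o[300:,:400]=cv2.resize(t[170:320,80:280],(400,300)); cv2.imwrite("pics/c4.png",o)
E
```

```text
time_s: 3.75
eef_pos: [506.7, -142.6, 303.7]
ee_rot: [-0.059, 0.898, 0.13, 0.417]
force: [1.5, 0.8, -1.2]
grip_width: 0.222
grip_force: 58.9
time_s: 4.25
eef_pos: [544.7, 73.8, 297.1]
ee_rot: [-0.059, 0.897, 0.131, 0.418]
force: [1.1, -1.8, -1.7]
grip_width: 0.22
grip_force: 59.0
time_s: 4.75
eef_pos: [579.2, 268.1, 289.8]
ee_rot: [-0.059, 0.898, 0.131, 0.416]
force: [0.3, -1.2, -1.7]
grip_width: 0.212
grip_force: 59.0
time_s: 5.15
eef_pos: [589.6, 325.3, 287.2]
ee_rot: [-0.059, 0.898, 0.131, 0.415]
force: [-0.1, -0.7, -1.8]
grip_width: 0.217
grip_force: 59.1
(array([  9.6, -23.9,   6.9]), array([0.001, 0.007, 0.002]))
[376.29061899  96.35467471]
```

View pics/c4.png

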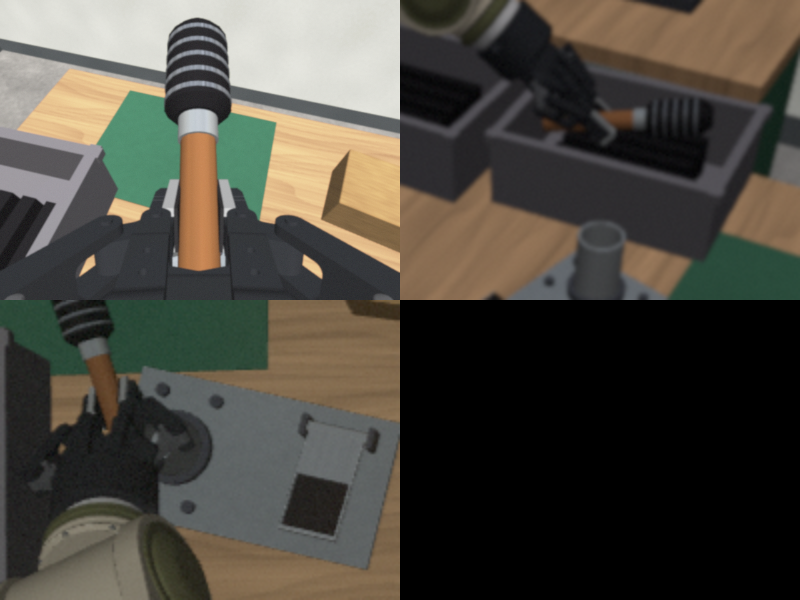

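The composite shows I tilted the wrong way: the head points outward and up. The cup is clear of it, so I'll go back to tool-down, turn half about z, and then tilt outward so that the head hangs down.

```bash
python3 -m jog '[[0,0,0,0,-0.145,0,0],[0,0,0,0,-0.145,0,0],[0,0,0,0,-0.145,0,0],[0,0,0,0,-0.145,0,0],[0,0,0,0,-0.145,0,0]]' >/dev/null&& python3 -m jog '[[0,0,0,0,-0.145,0,0],[0,0,0,0,0,-0.145,0],[0,0,0,0,0,-0.145,0],[0,0,0,0,0,-0.145,0],[0,0,0,0,0,-0.145,0]]' >/dev/null&& python3 -m jog '[[0,0,0,0,0,-0.145,0],[0,0,0,0,0,-0.145,0],[0,0,0,0,0,-0.145,0],[0,0,0,0,0,-0.145,0],[0,0,0,0,0,-0.145,0]]'
python3 - <<'E'
from h import *
print(sense()["joints"].round(2)); print(tool().round(2))
E
```

```text
time_s: 6.8
eef_pos: [590.4, 324.0, 287.6]
ee_rot: [0.0, 0.698, 0.716, -0.002]
force: [0.0, 0.8, -1.0]
grip_width: 0.211
grip_force: 59.0
[ 0.33  0.65  0.89 -0.    1.61  0.3 ]
[[-3.0000e-02  1.0000e+00 -0.0000e+00  5.9037e+02]
 [ 1.0000e+00  3.0000e-02 -0.0000e+00  3.2400e+02]
 [-0.0000e+00 -0.0000e+00 -1.0000e+00  2.8761e+02]
 [ 0.0000e+00  0.0000e+00  0.0000e+00  1.0000e+00]]
```

```bash
python3 -m jog '[[0,0,0,0,0,-0.145,0],[0,0,0,0,0,-0.145,0],[0,0,0,0,0,-0.145,0],[0,0,0,0,0,-0.145,0],[0,0,0,0,0,-0.145,0]]' >/dev/null&& python3 -m jog '[[0,0,0,0,0,-0.145,0],[0,0,0,0,0,-0.145,0],[0,0,0,0,0,-0.145,0],[0,0,0,0,0,-0.145,0],[0,0,0,0,0,-0.145,0]]' >/dev/null&& python3 -m jog '[[0,0,0,0,0,-0.145,0],[0,0,0,0,0,-0.145,0],[0,0,0,0,0,-0.13,0],[0,0,0,0,-0.145,0,0],[0,0,0,0,-0.145,0,0]]' >/dev/null && python3 -m jog '[[0,0,0,0,-0.145,0,0],[0,0,0,0,-0.145,0,0],[0,0,0,0,-0.145,0,0],[0,0,0,0,-0.145,0,0],[0,0,0,0,0,0,0]]'
python3 - <<'E'
from h import *
from m import *
T=tool(); print(sense()["joints"].round(2)); print(T.round(3)); h=T[:3,:3]@[-np.sin(np.radians(50)),0,-np.cos(np.radians(50))]; print("h",h)
print("to", go([593.8,351.5,290],T[:3,:3]))
cv2.imwrite("pics/w5.png",eyes.capture("wrist")[:,:,::-1]);s=eyes.capture("scene")[:,:,::-1]; c=proj("scene",T[:3,3]-[0,0,90]); print(c)
w=cv2.imread("pics/w5.png"); x,y=c.astype(int);print(x,y); o=np.zeros((600,800,3),np.uint8); o[:300,:400]=cv2.resize(w,(400,300)); 
o[:300,400:]=cv2.resize(s[max(y-75,0):max(y-75,0)+150,x-100:x+100],(400,300)); o[300:,:400]=cv2.resize(s,(400,300)); cv2.imwrite("pics/c5.png",o)
E
```

```text
time_s: 8.8
eef_pos: [588.0, 323.6, 284.9]
ee_rot: [0.412, -0.145, 0.897, 0.066]
force: [-0.4, 0.2, -3.0]
grip_width: 0.215
grip_force: 58.8
[573.3 269. ] -0.244 res [[2.7, 2.0], [-0.1, -2.5], [-0.9, -1.4], [-1.6, 1.9]]
[ 505.9 -330.6] 0.287 res [[0.7, 3.8], [1.4, -3.0], [-0.1, -3.7], [-2.0, 2.9]]
[ 0.33  0.29  1.65 -0.04  0.33 -1.53]
[[-6.18000e-01 -3.14000e-01  7.21000e-01  5.87999e+02]
 [-2.06000e-01  9.49000e-01  2.37000e-01  3.23632e+02]
 [-7.59000e-01 -2.00000e-03 -6.51000e-01  2.84886e+02]
 [ 0.00000e+00  0.00000e+00  0.00000e+00  1.00000e+00]]
h [0.01021013 0.00536448 0.99993349]
to (array([-13.2,  24.6,   7.5]), array([0., 0., 0.]))
[372.20841255 130.6708454 ]
372 130
```

View pics/c5.png

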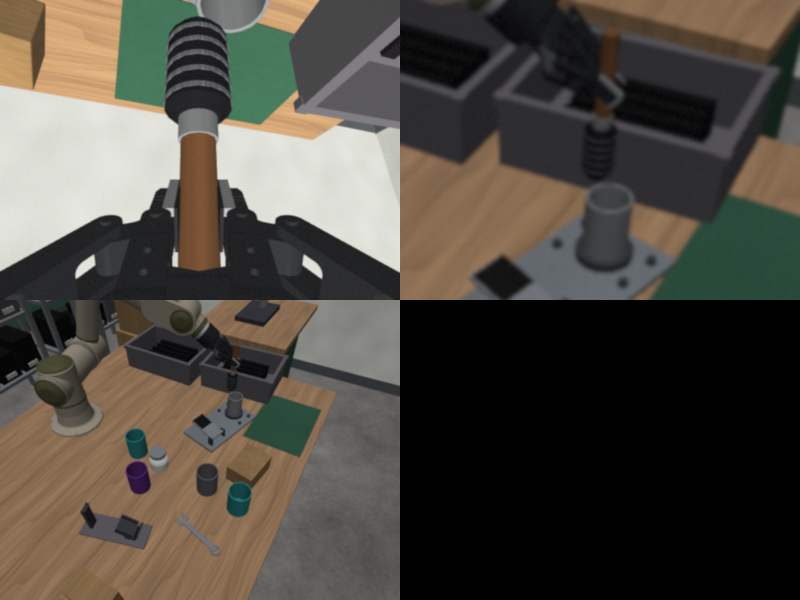

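```bash
python3 -m jog '[[-0.007,0.012,0.004,0,0,0,0],[-0.006,0.012,0.004,0,0,0,0],[0,0,0,0,0,0,0],[0,0,0,0,0,0,0]]' && python3 -m jog '[[0.019,0,0.016,0,0,0,0],[0.019,0,0.016,0,0,0,0],[0,0,0,0,0,0,0]]'
python3 - <<'E'
from h import *
T=tool();  print("to", go([593.8,351.5,240],T[:3,:3]))
s=eyes.capture("scene")[:,:,::-1]; c=proj("scene",[594,351,108]); print(c,T[:3,3])
x,y=c.astype(int); w=eyes.capture("wrist")[:,:,::-1]; o=np.hstack([cv2.resize(s[y-50:y+50,x-50:x+50],(400,400)),w[:400,160:560]]); cv2.imwrite("pics/c6.png",o)
E
```

```text
time_s: 9.3
eef_pos: [596.8, 352.0, 292.3]
ee_rot: [0.413, -0.145, 0.897, 0.066]
force: [0.1, -0.5, -2.6]
grip_width: 0.218
grip_force: 58.9
time_s: 9.6
eef_pos: [595.1, 350.8, 238.3]
ee_rot: [0.41, -0.145, 0.898, 0.065]
force: [-0.3, -0.9, -2.0]
grip_width: 0.215
grip_force: 58.9
to (array([-0.6,  1.1, -1.9]), array([0., 0., 0.]))
[376.28616694 154.19806717] [595.12695351 350.82704627 238.31768829]
```

View pics/c6.png

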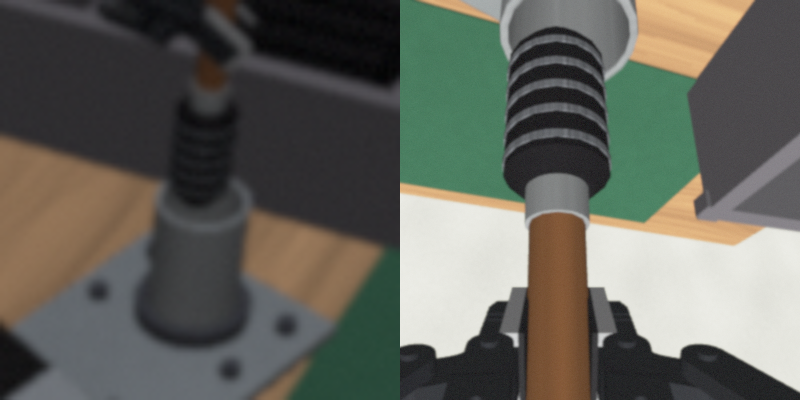

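```bash
python3 -m jog '[[0,0.003,0,0,0,0,0],[0.015,0,0.013,0,0,0,0],[0.015,0,0.013,0,0,0,0],[0,0,0,0,0,0,0]]' && python3 -m jog '[[0.015,0,0.013,0,0,0,0],[0.015,0,0.013,0,0,0,0],[0,0,0,0,0,0,0]]' &&  python3 - <<'E'
from h import *
T=tool();  print("to", go([593.8,353.5,147],T[:3,:3]))
s=eyes.capture("scene")[:,:,::-1]; c=proj("scene",[594,351,108]); print(c,T[:3,3])
x,y=c.astype(int); w=eyes.capture("wrist")[:,:,::-1]; o=np.hstack([cv2.resize(s[y-50:y+50,x-50:x+50],(400,400)),w[:400,160:560]]); cv2.imwrite("pics/c7.png",o)
E
```

```text
time_s: 10.1
eef_pos: [594.8, 354.7, 200.9]
ee_rot: [0.412, -0.145, 0.897, 0.065]
force: [0.3, -0.2, -2.1]
grip_width: 0.216
grip_force: 58.9
time_s: 10.4
eef_pos: [595.6, 354.6, 163.6]
ee_rot: [0.413, -0.145, 0.897, 0.065]
force: [0.4, -0.4, -1.2]
grip_width: 0.214
grip_force: 58.9
to (array([14. , -0.4,  9.2]), array([0., 0., 0.]))
[376.28616694 154.19806717] [595.61692345 354.62302917 163.61242417]
```

View pics/c7.png

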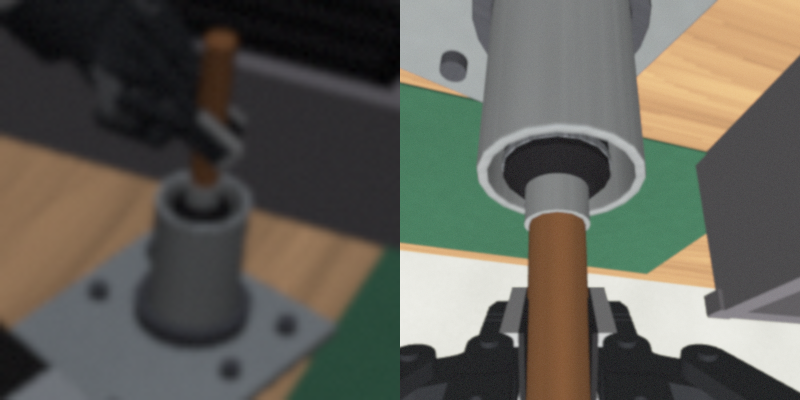

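Head is inside the cup with clearance (rim centre col 561 vs handle 557). That was my tenth and last picture; from here on I measure numerically.

```bash
python3 -m jog '[[0.005,0.001,0.0045,0,0,0,0],[0.0053,0,0.0045,0,0,0,0],[0,0,0,0,0,0,0]]' && python3 -m jog '[[0.0023,0,0.002,0,0,0,0],[0,0,0,0,0,0,0]]'&& python3 -m jog '[[0.0015,0,0.0013,0,0,0,0],[0,0,0,0,0,0,0]]'
```

```text
time_s: 10.8
eef_pos: [596.0, 355.9, 151.9]
ee_rot: [0.415, -0.145, 0.896, 0.066]
force: [0.3, -0.4, -1.8]
grip_width: 0.22
grip_force: 58.9
time_s: 11.0
eef_pos: [596.1, 356.0, 149.0]
ee_rot: [0.415, -0.145, 0.896, 0.066]
force: [0.5, 0.3, -2.1]
grip_width: 0.217
grip_force: 58.9
time_s: 11.2
eef_pos: [595.9, 355.9, 146.6]
ee_rot: [0.414, -0.145, 0.896, 0.066]
force: [0.6, 0.8, -1.7]
grip_width: 0.214
grip_force: 58.9
```

```bash
python3 -m jog '[[0.0011,0,0.001,0,0,0,0],[0,0,0,0,0,0,0]]' && python3 -m jog '[[0.0011,0,0.001,0,0,0,0],[0,0,0,0,0,0,0]]'; python3 -m jog '[[0.0011,0,0.001,0,0,0,0],[0,0,0,0,0,0,0]]'
```

```text
time_s: 11.4
eef_pos: [595.8, 355.9, 144.7]
ee_rot: [0.414, -0.145, 0.896, 0.066]
force: [-0.7, 0.4, -1.9]
grip_width: 0.214
grip_force: 58.9
time_s: 11.6
eef_pos: [595.8, 355.9, 142.9]
ee_rot: [0.414, -0.145, 0.896, 0.066]
force: [0.6, -0.2, -2.2]
grip_width: 0.218
grip_force: 58.9
time_s: 11.8
eef_pos: [596.5, 356.2, 142.7]
ee_rot: [0.414, -0.145, 0.896, 0.066]
force: [-1.2, -0.4, 5.5]
grip_width: 0.215
grip_force: 59.1
```

```bash
python3 -m jog '[[0,0,0,0,0,0,0.03],[0,0,0,0,0,0,0.05],[0,0,0,0,0,0,0.085],[0,0,0,0,0,0,0.085],[0,0,0,0,0,0,0.085]]' 40 && python3 -m jog '[[0,0,-0.015,0,0,0,0.085],[0,0,-0.04,0,0,0,0.085],[0,0,-0.045,0,0,0,0.085],[0,0,-0.045,0,0,0,0.085],[0,0,0,0,0,0,0.085]]'
python3 - <<'E'
from h import *
T=tool(); print(sense()["joints"].round(2)); w=eyes.capture("wrist")[:,:,::-1]; s=eyes.capture("scene")[:,:,::-1]
cv2.imwrite("pics/w8.png",w);cv2.imwrite("pics/s8.png",s); np.save("T8.npy",T)
for n,i in(("wrist",w),("scene",s)):
    H=cv2.cvtColor(i,cv2.COLOR_BGR2HSV); c=proj(n,[596,356,175],T); print(n,c)
    b=i.astype(int); m=((b[:,:,2]-b[:,:,0]>35)&(b[:,:,2]<170)&(H[:,:,0]<16)).astype(np.uint8)
    k,l,st,ce=cv2.connectedComponentsWithStats(m)
    for j in range(1,k):
        if st[j,4]>60 and np.hypot(*(ce[j]-c))<150: print(st[j],ce[j].round(1))
    print("exp base/end",proj(n,[596,356,115],T),proj(n,[596,356,208],T))
E
```

```text
time_s: 12.3
eef_pos: [595.9, 355.9, 141.4]
ee_rot: [0.413, -0.145, 0.897, 0.066]
force: [-0.1, 0.4, 0.2]
grip_width: 0.992
grip_force: 0.0
time_s: 12.8
eef_pos: [503.1, 325.8, 228.8]
ee_rot: [0.416, -0.145, 0.895, 0.066]
force: [0.1, 1.2, -0.1]
grip_width: 0.994
grip_force: 0.0
[ 0.41  0.22  1.92 -0.48  0.15 -1.04]
wrist [316.5974624 279.7733817]
[ 297  164   35  174 5138] [313.8 252.2]
exp base/end [317.02914448 189.42382788] [316.31995599 337.85450679]
scene [380.12658786 131.63009782]
[ 306    0  202   86 8828] [412.1  37.3]
[375 120   9  35 129] [378.6 135.5]
[387 157  34  26 522] [401.9 168.8]
exp base/end [378.04510397 151.19290122] [381.33980022 120.2277348 ]
```

```bash
cat > axis.py <<'E'
from h import *
from scipy.optimize import least_squares
def rows(n,i,c,T):
    H=cv2.cvtColor(i,cv2.COLOR_BGR2HSV); b=i.astype(int); m=((b[:,:,2]-b[:,:,0]>35)&(b[:,:,2]<170)&(H[:,:,0]<16)).astype(np.uint8)
    k,l,st,ce=cv2.connectedComponentsWithStats(m); j=min(range(1,k),key=lambda j:np.hypot(*(ce[j]-c))+(1e6 if st[j,4]<60 else 0))
    r=[]
    for y in range(st[j,1]+3,st[j,1]+st[j,3]-6,2):
        x=np.where(l[y]==j)[0]; r.append((x.mean(),y,len(x)))
    return np.array(r),st[j]
def fit(w,s,T,p0,zlo,zhi,wt=1): # axis line through (x,y) at zlo and at zhi
    obs=[]
    for n,i in (("wrist",w),("scene",s)):
        if i is None: continue
        r,b=rows(n,i,proj(n,[*p0,(zlo+zhi)/2],T),T); print(n,b); obs.append((n,r))
    def f(p):
        e=[]
        for n,r in obs:
            a=proj(n,[p[0],p[1],zlo],T); c=proj(n,[p[2],p[3],zhi],T); d=(c-a)/np.linalg.norm(c-a); q=r[:,:2]-a
            e.append((q[:,0]*d[1]-q[:,1]*d[0])*(1 if n=="wrist" else 2))
        return np.concatenate(e+[np.array([p[0]-p0[0],p[1]-p0[1],p[2]-p0[0],p[3]-p0[1]])*.02])
    r=least_squares(f,[*p0,*p0]); print("axis@zlo",r.x[:2].round(1),"@zhi",r.x[2:].round(1),"rms",np.sqrt((r.fun**2).mean()).round(2)); return r.x
E
python3 - <<'E'
from axis import *
fit(cv2.imread("pics/w8.png"),cv2.imread("pics/s8.png"),np.load("T8.npy"),(596,356),110,208)
E
```

```text
wrist [ 297  164   35  174 5138]
scene [375 120   9  35 129]
axis@zlo [594.8 354.1] @zhi [594.4 353.4] rms 0.43
```

```bash
python3 -m jog '[[-0.03,0,-0.026,0,0,0,0.085],[-0.03,0,-0.026,0,0,0,0.085],[0,0,0,0,0.145,0,0.085],[0,0,0,0,0.145,0,0.085],[0,0,0,0,0.145,0,0.085]]' && python3 -m jog '[[0,0,0,0,0.145,0,0.085],[0,0,0,0,0.145,0,0.085],[0,0,0,0,0.13,0,0.085],[0,0,0,0,0,0,0.085],[0,0,0,0,0,0,0.085]]'
python3 - <<'E'
from h import *
T=tool(); print(sense()["joints"].round(2)); print(T.round(2)); x=T[:3,0]; print(go([594.6,353.8,290],ori(np.arctan2(x[1],x[0]),np.pi/2)))
E
```

```text
time_s: 13.4
eef_pos: [504.8, 325.3, 303.6]
ee_rot: [0.208, -0.155, 0.965, 0.031]
force: [-0.3, -0.1, -0.7]
grip_width: 0.996
grip_force: 0.0
time_s: 13.9
eef_pos: [505.0, 325.5, 302.2]
ee_rot: [0.005, -0.158, 0.987, -0.002]
force: [-0.3, -0.9, -0.2]
grip_width: 0.997
grip_force: 0.0
[ 0.38  0.45  1.16 -0.01  1.52 -1.51]
[[-9.5000e-01 -3.1000e-01  1.0000e-02  5.0503e+02]
 [-3.1000e-01  9.5000e-01 -0.0000e+00  3.2546e+02]
 [-1.0000e-02 -0.0000e+00 -1.0000e+00  3.0222e+02]
 [ 0.0000e+00  0.0000e+00  0.0000e+00  1.0000e+00]]
(array([-93.8,  -0.9,  13.2]), array([-0.005,  0.01 , -0.   ]))
```

```bash
python3 -m jog '[[-0.031,0,0,-0.005,0.01,0,0.085],[-0.031,0,0,0,0,0,0.085],[-0.031,0,0.013,0,0,0,0.085],[0,0,0,0,0,0,0.085],[0,0,0,0,0,0,0.085]]'
python3 - <<'E'
from axis import *
T=tool(); w=eyes.capture("wrist")[:,:,::-1]; s=eyes.capture("scene")[:,:,::-1]
a=fit(w,s,T,(595,354),110,208); fit(None,s,T,(595,354),110,208)
print(go([594.6,353.8,200],T[:3,:3])); print(proj("wrist",[594.6,353.8,208],T))
E
```

```text
time_s: 14.4
eef_pos: [592.3, 354.7, 290.6]
ee_rot: [-0.0, -0.158, 0.987, 0.0]
force: [0.2, -0.3, 0.3]
grip_width: 0.997
grip_force: 0.0
wrist [ 297  204   38   72 1673]
scene [375 120   8  36 118]
axis@zlo [593.2 354.4] @zhi [594.  353.5] rms 0.89
scene [375 120   8  36 118]
axis@zlo [593.6 353.5] @zhi [594.  353.6] rms 0.53
(array([-2.1, -1.9, 92.8]), array([0.   , 0.002, 0.001]))
[313.71901127 258.66435074]
```

```bash
python3 -m jog '[[-0.002,-0.001,0.03,0,0,0,0.085],[0,0,0.03,0,0,0,0.085],[0,0,0.03,0,0,0,0.085],[0,0,0,0,0,0,0.085],[0,0,0,0,0,0,0]]' 60 && python3 -m jog '[[0,0,0,0,0,0,0],[0,0,0,0,0,0,0],[0,0,0,0,0,0,0],[0,0,0,0,0,0,0],[0,0,0,0,0,0,0]]'
python3 - <<'E'
from axis import *
T=tool(); print(sense()); s=eyes.capture("scene")[:,:,::-1]
try: fit(None,s,T,(595,354),110,190)
except Exception as e: print(e)
E
```

```text
time_s: 15.0
eef_pos: [594.5, 354.7, 203.6]
ee_rot: [0.001, -0.158, 0.987, 0.001]
force: [0.2, 0.6, 0.7]
grip_width: 0.856
grip_force: 0.0
time_s: 15.5
eef_pos: [594.9, 354.6, 202.5]
ee_rot: [0.001, -0.158, 0.987, 0.001]
force: [-0.6, -0.8, 5.6]
grip_width: 0.214
grip_force: 58.7
{'time_s': 15.5, 'joints': array([ 0.36831094,  0.73079142,  0.96697146,  0.00155165,  1.44207026,
       -1.52060411]), 'dq': array([ 2.34334492e-04,  1.03722412e-03,  7.56585803e-04, -1.36052117e-04,
       -1.68492994e-04,  2.89338764e-05]), 'tau': array([ 1.32724210e-01, -5.61678743e+01, -2.47977304e+01,  6.54127006e-02,
       -6.83042407e-02,  1.21384321e-03]), 'eef_pos': array([594.93656845, 354.64903639, 202.50616111]), 'ee_rot': array([ 7.00723310e-04, -1.58291737e-01,  9.87391695e-01,  9.35456027e-04]), 'force': array([-0.56881448, -0.8066214 ,  5.5631256 ]), 'wrist_torque': array([-0.00196973,  0.02133838,  0.02352857]), 'grip_force': 58.65891873836517, 'grip_width': 0.21357943675569657}
scene [375 135   6  21  64]
axis@zlo [592.3 353. ] @zhi [595.1 354. ] rms 0.23
```

```bash
python3 -m jog '[[0,0,-0.02,0,0,0,0],[0,0,-0.022,0,0,0,0],[0,0,-0.02,0,0,0,0],[0,0,0,0,0,0,0],[0,0,0,0,0,0,0]]' && python3 -m jog '[[0,0,0.02,0,0,0,0],[0,0,0.022,0,0,0,0],[0,0,0.02,0,0,0,0],[0,0,0,0,0,0,0],[0,0,0,0,0,0,0]]'
```

```text
time_s: 16.05
eef_pos: [594.5, 354.4, 262.2]
ee_rot: [-0.001, -0.158, 0.987, 0.001]
force: [-0.3, 0.0, -2.8]
grip_width: 0.209
grip_force: 58.6
time_s: 16.55
eef_pos: [594.1, 354.3, 199.6]
ee_rot: [-0.002, -0.158, 0.987, 0.0]
force: [-0.4, -0.6, -1.7]
grip_width: 0.215
grip_force: 66.1
```

```bash
python3 -m jog '[[0,0,0.001,0,0,0,0],[0,0,0,0,0,0,0]]';python3 -m jog '[[0,0,0.001,0,0,0,0],[0,0,0,0,0,0,0]]'
```

```text
time_s: 16.75
eef_pos: [594.4, 354.5, 199.6]
ee_rot: [-0.001, -0.158, 0.987, 0.001]
force: [-0.1, 0.5, -1.5]
grip_width: 0.214
grip_force: 66.1
time_s: 16.95
eef_pos: [594.5, 354.5, 199.1]
ee_rot: [-0.0, -0.158, 0.987, 0.001]
force: [-0.3, 0.8, -1.9]
grip_width: 0.209
grip_force: 66.1
```

```bash
for i in 1 2 3; do python3 -m jog '[[0,0,0.001,0,0,0,0],[0,0,0,0,0,0,0]]' | grep -E 'eef|^force'; done
```

```text
eef_pos: [594.7, 354.6, 198.8]
force: [-0.7, 0.6, -0.1]
eef_pos: [595.0, 354.7, 198.8]
force: [-0.3, -0.6, 5.3]
eef_pos: [595.2, 354.7, 198.7]
force: [-0.7, -1.1, 9.2]
```

```bash
for i in 1 2; do python3 -m jog '[[0,0,-0.02,0,0,0,0],[0,0,-0.022,0,0,0,0],[0,0,-0.02,0,0,0,0],[0,0,0,0,0,0,0],[0,0,0,0,0,0,0]]' && python3 -m jog '[[0,0,0.02,0,0,0,0],[0,0,0.022,0,0,0,0],[0,0,0.019,0,0,0,0],[0,0,0.001,0,0,0,0],[0,0,0,0,0,0,0]]'; done
```

```text
time_s: 18.05
eef_pos: [594.5, 354.4, 257.5]
ee_rot: [-0.001, -0.158, 0.987, 0.001]
force: [-1.0, 0.8, -2.4]
grip_width: 0.21
grip_force: 66.1
time_s: 18.55
eef_pos: [594.8, 354.7, 197.1]
ee_rot: [0.001, -0.158, 0.987, 0.001]
force: [-0.0, 0.3, 8.7]
grip_width: 0.212
grip_force: 70.7
time_s: 19.05
eef_pos: [594.3, 354.4, 256.4]
ee_rot: [-0.001, -0.158, 0.987, 0.001]
force: [-0.6, 0.5, -2.6]
grip_width: 0.216
grip_force: 69.8
time_s: 19.55
eef_pos: [594.5, 354.6, 195.6]
ee_rot: [-0.0, -0.158, 0.987, 0.001]
force: [-0.8, -0.2, 5.2]
grip_width: 0.207
grip_force: 73.6
```

```bash
python3 -m jog '[[0,0,-0.02,0,0,0,0],[0,0,-0.03,0,0,0,0],[0,0,-0.04,0,0,0,0],[0,0,-0.035,0,0,0,0],[0,0,0,0,0,0,0]]'
python3 - <<'E'
from h import *
from scipy.optimize import minimize
def fitpot(n,f,p0):
    i=cv2.imread(f); H=cv2.cvtColor(i,cv2.COLOR_BGR2HSV); c=proj(n,[*p0,48]); m=((H[:,:,1]<70)).astype(np.uint8)
    k,l,st,ce=cv2.connectedComponentsWithStats(m); j=min(range(1,k),key=lambda j:np.hypot(*(ce[j]-c))+(1e6 if st[j,4]<300 else 0)); m=cv2.morphologyEx((l==j).astype(np.uint8),cv2.MORPH_CLOSE,np.ones((5,5)))
    print(n,st[j]); t=np.linspace(0,6.28,40)
    def cost(p):
        q=np.array([proj(n,[p[0]+37*np.cos(a),p[1]+37*np.sin(a),z]) for a in t for z in (0,96)]); h=cv2.convexHull((q*16).astype(np.int32)); g=np.zeros(m.shape,np.uint8); cv2.fillConvexPoly(g,h,1,shift=4); return float((g!=m).sum())
    r=minimize(cost,p0,method="Nelder-Mead",options=dict(initial_simplex=[p0,[p0[0]+12,p0[1]],[p0[0],p0[1]+12]],xatol=.2)); print(r.x.round(1),r.fun)
fitpot("top","pics/top0.png",[687,-43]); fitpot("scene","pics/scene0.png",[687,-43])
print(tool().round(3))
E
```

```text
time_s: 20.05
eef_pos: [595.3, 354.6, 324.8]
ee_rot: [0.003, -0.158, 0.987, 0.001]
force: [-0.4, -0.5, -2.3]
grip_width: 0.207
grip_force: 73.1
top [ 335  173   37   45 1262]Traceback (most recent call last):
  File "<stdin>", line 10, in <module>
  File "<stdin>", line 9, in fitpot
    res = _minimize_neldermead(fun, x0, args, callback, bounds=bounds,
                               **options)
    fxcc = func(xcc)
    fx = function(np.copy(x), *(wrapper_args + args))
  File "<stdin>", line 8, in cost
  File "h.py", line 11, in proj
    c,M=cam(n,T); q=M[:3,:3].T@(np.asarray(p,float)-M[:3,3]); return np.array([c["fx"]*q[0]/q[2]+c["cx"],c["fy"]*q[1]/q[2]+c["cy"]])
        ~~~^^^^^
  File "h.py", line 7, in cam
    c=eyes.calibration(n); return c,(c["cam_to_world"] if n!="wrist" else (tool() if T is None else T)@c["mount"])
ValueError: time passes only in moves, steps and waits
```

```bash
sed -i 's/c=eyes.calibration(n); return/c=C(n); return/; s/^def cam/from functools import lru_cache\nC=lru_cache(None)(lambda n: eyes.calibration(n))\ndef cam/' h.py
cat > pot.py <<'E'
from h import *
from scipy.optimize import minimize
def fitpot(n,f,p0):
    i=cv2.imread(f); H=cv2.cvtColor(i,cv2.COLOR_BGR2HSV); c=proj(n,[*p0,48]); m=((H[:,:,1]<70)).astype(np.uint8)
    k,l,st,ce=cv2.connectedComponentsWithStats(m); j=min(range(1,k),key=lambda j:np.hypot(*(ce[j]-c))+(1e6 if st[j,4]<300 else 0)); m=cv2.morphologyEx((l==j).astype(np.uint8),cv2.MORPH_CLOSE,np.ones((5,5)))
    print(n,st[j]); t=np.linspace(0,6.28,40)
    def cost(p):
        q=np.array([proj(n,[p[0]+37*np.cos(a),p[1]+37*np.sin(a),z]) for a in t for z in (0,96)]); h=cv2.convexHull((q*16).astype(np.int32)); g=np.zeros(m.shape,np.uint8); cv2.fillConvexPoly(g,h,1,shift=4); return float((g!=m).sum())
    r=minimize(cost,p0,method="Nelder-Mead",options=dict(initial_simplex=[p0,[p0[0]+12,p0[1]],[p0[0],p0[1]+12]],xatol=.2)); print(r.x.round(1),r.fun)
E
python3 - <<'E'
from pot import *
fitpot("top","pics/top0.png",[687,-43]); fitpot("scene","pics/scene0.png",[687,-43])
print(tool().round(3))
E
```

```text
top [ 335  173   37   45 1262]
[679.9 -42.5] 104.0
scene [ 314  261   36   53 1575]
[675.5 -39.1] 161.0
[[-9.50000e-01 -3.13000e-01  5.00000e-03  5.95289e+02]
 [-3.13000e-01  9.50000e-01  4.00000e-03  3.54633e+02]
 [-6.00000e-03  2.00000e-03 -1.00000e+00  3.24846e+02]
 [ 0.00000e+00  0.00000e+00  0.00000e+00  1.00000e+00]]
```

```bash
python3 -m jog '[[0.0022,-0.02,0,0,0,0,0],[0.0044,-0.0403,0,0,0,0,0],[0.0044,-0.0403,0,0,0,0,0],[0.0044,-0.0403,0,0,0,0,0],[0.0044,-0.0403,0,0,0,0,0]]' && python3 -m jog '[[0.0044,-0.0403,0,0,0,0,0],[0.0044,-0.0403,0,0,0,0,0],[0.0044,-0.0403,0,0,0,0,0],[0.0044,-0.0403,0,0,0,0,0],[0.0044,-0.0403,0,0,0,0,0]]' && python3 -m jog '[[0.0022,-0.02,0,0,0,0,0],[0,0,0,0,0,0,0],[0,0,0,0,0,0,0]]'
python3 - <<'E'
from axis import *
T=tool(); print(go([679,-42,324],T[:3,:3]),T[:3,2])
w=eyes.capture("wrist")[:,:,::-1]; cv2.imwrite("pics/w9.png",w); s=eyes.capture("scene")[:,:,::-1]; cv2.imwrite("pics/s9.png",s)
try: fit(None,s,T,T[:2,3],230,300)
except Exception as e: print(e)
# pot rim in wrist view
H=cv2.cvtColor(w,cv2.COLOR_BGR2HSV); print("rim pred",proj("wrist",[679,-42,96],T), "L/R/near/far",[proj("wrist",[679+a,-42+b,96],T).round() .tolist() for a,b in((37,0),(-37,0),(0,37),(0,-37))])
for y in range(20,240,20): print(y,[(int(x),int(H[y,x,1]),int(H[y,x,2])) for x in range(180,460,20)])
E
```

```text
time_s: 20.55
eef_pos: [632.3, 174.5, 318.0]
ee_rot: [-0.002, -0.158, 0.987, 0.001]
force: [0.7, 1.1, -2.2]
grip_width: 0.212
grip_force: 72.9
time_s: 21.05
eef_pos: [674.4, -23.8, 317.6]
ee_rot: [-0.002, -0.158, 0.987, 0.002]
force: [0.3, 1.0, -1.7]
grip_width: 0.213
grip_force: 73.0
time_s: 21.35
eef_pos: [678.7, -41.2, 319.2]
ee_rot: [-0.001, -0.158, 0.987, 0.002]
force: [0.0, 0.6, -2.2]
grip_width: 0.207
grip_force: 73.0
(array([-0.1, -0.8, -4.8]), array([0., 0., 0.])) [-0.00293771  0.00256889 -0.99999239]
scene [329 210   7  22 116]
axis@zlo [675.9 -42.7] @zhi [675.1 -43.2] rms 0.4
rim pred [315.48320814 203.65837851] L/R/near/far [[302.0, 245.0], [330.0, 160.0], [358.0, 218.0], [272.0, 190.0]]
20 [(180, 107, 208), (200, 105, 194), (220, 107, 198), (240, 106, 206), (260, 107, 210), (280, 102, 219), (300, 105, 202), (320, 104, 218), (340, 108, 213), (360, 106, 215), (380, 107, 205), (400, 106, 214), (420, 106, 182), (440, 107, 193)]
40 [(180, 104, 204), (200, 108, 211), (220, 106, 194), (240, 105, 209), (260, 106, 204), (280, 108, 204), (300, 107, 215), (320, 105, 219), (340, 106
[... 1546 characters left out ...]
 [(180, 106, 185), (200, 109, 215), (220, 104, 215), (240, 108, 204), (260, 106, 216), (280, 23, 154), (300, 10, 155), (320, 7, 154), (340, 10, 155), (360, 106, 214), (380, 105, 201), (400, 106, 205), (420, 103, 222), (440, 106, 215)]
200 [(180, 106, 193), (200, 105, 206), (220, 108, 211), (240, 104, 201), (260, 107, 200), (280, 23, 55), (300, 26, 89), (320, 22, 71), (340, 23, 99), (360, 10, 147), (380, 105, 206), (400, 106, 214), (420, 106, 217), (440, 109, 195)]
220 [(180, 106, 209), (200, 105, 211), (220, 107, 215), (240, 105, 214), (260, 106, 211), (280, 6, 126), (300, 11, 45), (320, 6, 87), (340, 7, 36), (360, 99, 188), (380, 106, 193), (400, 109, 204), (420, 106, 202), (440, 107, 216)]
```

```bash
python3 -m jog '[[0,0.001,0.03,0,0,0,0],[0,0,0.03,0,0,0,0],[0,0,0.02,0,0,0,0],[0,0,0,0,0,0,0]]' && python3 -m jog '[[0,0,0.02,0,0,0,0],[0,0,0.02,0,0,0,0],[0,0,0.008,0,0,0,0],[0,0,0,0,0,0,0]]' && for i in 1 2 3; do python3 -m jog '[[0,0,0.0015,0,0,0,0],[0,0,0,0,0,0,0]]' | grep -E 'eef|^force'; done
```

```text
time_s: 21.85
eef_pos: [677.3, -39.1, 237.7]
ee_rot: [-0.003, -0.159, 0.987, 0.002]
force: [0.1, 0.3, -2.2]
grip_width: 0.211
grip_force: 72.8
time_s: 22.25
eef_pos: [678.4, -40.2, 192.9]
ee_rot: [-0.001, -0.159, 0.987, 0.001]
force: [-0.4, -0.4, -1.7]
grip_width: 0.211
grip_force: 73.1
eef_pos: [678.8, -40.7, 192.6]
force: [-1.0, 0.0, -1.6]
eef_pos: [678.4, -40.8, 190.0]
force: [0.4, -0.0, -2.7]
eef_pos: [678.3, -40.7, 188.1]
force: [-0.1, 0.5, -2.0]
```

```bash
for i in 1 2 3; do python3 -m jog '[[0,0,0.0013,0,0,0,0],[0,0,0,0,0,0,0]]' | grep -E 'eef|^force'; done
```

```text
eef_pos: [678.3, -40.7, 186.8]
force: [-0.4, -0.2, -2.7]
eef_pos: [678.4, -40.7, 185.5]
force: [-0.5, 0.2, -1.7]
eef_pos: [678.3, -40.7, 184.2]
force: [-0.1, -0.1, -1.4]
```

```bash
for i in 1 2 3; do python3 -m jog '[[0,0,0.001,0,0,0,0],[0,0,0,0,0,0,0]]' | grep -E 'eef|^force'; done
```

```text
eef_pos: [678.5, -40.7, 183.6]
force: [0.0, 0.1, -0.9]
eef_pos: [678.7, -40.7, 183.5]
force: [-2.1, 0.1, 5.0]
eef_pos: [679.0, -40.7, 183.5]
force: [-2.2, 0.6, 9.6]
```

```bash
python3 -m jog '[[0,0,-0.002,0,0,0,0],[0,0,0,0,0,0,0.03],[0,0,0,0,0,0,0.05],[0,0,0,0,0,0,0.085],[0,0,0,0,0,0,0.085]]' && python3 -m jog '[[0,0,0,0,0,0,0.085],[0,0,-0.02,0,0,0,0.085],[0,0,-0.045,0,0,0,0.085],[0,0,-0.045,0,0,0,0.085],[0,0,0,0,0,0,0.085]]'
python3 - <<'E'
from axis import *
from pot import fitpot
T=tool(); w=eyes.capture("wrist")[:,:,::-1]; s=eyes.capture("scene")[:,:,::-1]; cv2.imwrite("pics/s10.png",s)
a=fit(None,s,T,(678,-41),105,196); print(proj("scene",[678,-41,196]))
a=fit(w,s,T,(678,-41),105,196)
print(sense()["joints"].round(2))
E
```

```text
time_s: 24.55
eef_pos: [678.4, -40.7, 183.2]
ee_rot: [-0.0, -0.158, 0.987, 0.001]
force: [0.0, 0.3, -0.3]
grip_width: 0.853
grip_force: 0.0
time_s: 25.05
eef_pos: [679.7, -41.1, 300.8]
ee_rot: [0.005, -0.158, 0.987, -0.002]
force: [0.1, -0.1, 0.7]
grip_width: 0.994
grip_force: 0.0
scene [346 149  19  23 155]
axis@zlo [596.2 -49.3] @zhi [632.6 -45.6] rms 1.5
[332.85969255 241.36350711]
wrist [ 301  186   36   63 1528]
scene [346 149  19  23 155]
axis@zlo [598.5 -67.5] @zhi [634.  -55.7] rms 0.99
[-0.23  0.66  0.85  0.    1.63 -2.12]
```

Run:
```python
from h import *
i=cv2.imread("pics/s10.png"); H=cv2.cvtColor(i,cv2.COLOR_BGR2HSV)
print(proj("scene",[678,-41,105]),proj("scene",[678,-41,196]))
for y in range(234,276,4): print(y,[tuple(int(v) for v in (*H[y,x,:2],H[y,x,2])) for x in range(320,346,3)])
```

```text
[332.16980714 271.01416701] [332.85969255 241.36350711]
234 [(14, 102, 135), (14, 89, 112), (0, 3, 76), (103, 22, 104), (100, 21, 108), (107, 21, 110), (103, 23, 101), (105, 24, 108), (105, 23, 109)]
238 [(14, 102, 147), (14, 103, 143), (14, 116, 117), (12, 125, 90), (9, 48, 91), (105, 24, 107), (105, 24, 108), (105, 20, 104), (15, 13, 79)]
242 [(15, 105, 143), (14, 105, 126), (12, 142, 95), (12, 148, 98), (13, 149, 94), (13, 81, 94), (105, 7, 70), (14, 83, 111), (15, 103, 154)]
246 [(14, 104, 137), (15, 103, 121), (11, 152, 57), (12, 158, 63), (11, 155, 56), (14, 105, 131), (15, 102, 142), (15, 103, 156), (15, 104, 152)]
250 [(15, 106, 132), (14, 104, 127), (13, 162, 55), (12, 154, 63), (12, 147, 59), (14, 102, 135), (15, 105, 156), (14, 102, 153), (15, 103, 149)]
254 [(15, 103, 136), (15, 104, 125), (13, 159, 56), (12, 155, 64), (12, 150, 61), (15, 102, 150), (14, 102, 152), (15, 102, 148), (14, 103, 144)]
258 [(14, 103, 134), (14, 104, 132), (13, 145, 58), (13, 151, 64), (13, 152, 62), (14, 101, 146), (15, 103, 148), (15, 102, 145), (14, 103, 131)]
262 [(14, 98, 136), (12, 68, 105), (12, 145, 58), (12, 154, 63), (14, 145, 58), (4, 24, 75), (11, 45, 97), (13, 84, 119), (14, 100, 130)]
266 [(140, 13, 57), (0, 17, 45), (12, 152, 57), (12, 155, 64), (11, 152, 57), (165, 10, 49), (140, 16, 48), (135, 10, 51), (7, 27, 84)]
270 [(135, 12, 42), (160, 17, 46), (12, 149, 58), (13, 154, 63), (12, 152, 57), (160, 16, 48), (130, 16, 48), (150, 11, 45), (120, 12, 43)]
274 [(130, 18, 43), (160, 13, 58), (13, 136, 62), (12, 151, 64), (12, 117, 61), (150, 9, 57), (130, 16, 48), (120, 11, 46), (135, 12, 41)]
```

Run:
```python
from m import *
from scipy.optimize import least_squares
def patch(n,f,c):
    i=cv2.imread(f); m=(i.max(2)<52).astype(np.uint8); m=cv2.morphologyEx(m,cv2.MORPH_OPEN,np.ones((3,3)))
    k,l,stt,ce=cv2.connectedComponentsWithStats(m); j=min(range(1,k),key=lambda j:np.hypot(*(ce[j]-c))+(1e6 if stt[j,4]<50 else 0))
    ct,_=cv2.findContours((l==j).astype(np.uint8),0,2); r=cv2.minAreaRect(ct[0]); print(n,stt[j],ce[j].round(1),r, cv2.boxPoints(r).round(1).tolist()); return ce[j]
a=patch("top","pics/top0.png",(238,273)); b=patch("scene","pics/scene0.png",(323,194))
f=lambda p: np.concatenate([proj("top",p)-a,proj("scene",p)-b])
r=least_squares(f,[530,190,50]); P=r.x; print(P.round(1),r.fun.round(2))
c,s=np.cos(-.244),np.sin(-.244); d=P[:2]-[573.3,269]; print("local",c*d[0]+s*d[1],-s*d[0]+c*d[1])
```

```text
[573.3 269. ] -0.244 res [[2.7, 2.0], [-0.1, -2.5], [-0.9, -1.4], [-1.6, 1.9]]
[ 505.9 -330.6] 0.287 res [[0.7, 3.8], [1.4, -3.0], [-0.1, -3.7], [-2.0, 2.9]]
top [222 258  32  29 672] [237.4 271.9] ((237.31175231933594, 271.8470458984375), (27.224775314331055, 26.03165626525879), 12.528807640075684) [[221.1999969482422, 281.6000061035156], [226.8000030517578, 256.20001220703125], [253.39999389648438, 262.1000061035156], [247.8000030517578, 287.5]]
scene [311 184  26  21 315] [323.3 194. ] ((323.4447937011719, 194.0620574951172), (21.34269142150879, 16.775188446044922), 41.6335334777832) [[309.8999938964844, 193.1999969482422], [321.0, 180.6999969482422], [337.0, 194.89999389648438], [325.79998779296875, 207.39999389648438]]
[525.  195.8  62.6] [ 0.19  0.22  0.35 -0.09]
local -29.174170811051606 -82.70718094542207
```

```bash
python3 -m jog '[[0.0058,0.02,0,0,0,0,0.085],[0.0116,0.0395,0,0,0,0,0],[0.0116,0.0395,0,0,0,0,0],[0.0116,0.0395,0,0,0,0,0],[0.0116,0.0395,0,0,0,0,0]]' && python3 -m jog '[[0.0116,0.0395,0,0,0,0,0],[0.0116,0.0395,0,0,0,0,0],[0.0058,0.02,0,0,0,0,0],[0,0,0.04,0,0,0,0],[0,0,0.04,0,0,0,0]]' && python3 -m jog '[[0,0,0.04,0,0,0,0],[0,0,0.04,0,0,0,0],[0,0,0,0,0,0,0],[0,0,0,0,0,0,0]]'
python3 - <<'E'
from h import *
T=tool(); print(go([516,195.7,90],ori(np.arctan2(T[1,0],T[0,0]),np.pi/2)))
E
```

```text
time_s: 25.65
eef_pos: [571.6, 113.0, 291.9]
ee_rot: [-0.002, -0.158, 0.987, 0.001]
force: [0.6, 0.3, -0.1]
grip_width: 0.321
grip_force: 0.0
time_s: 26.15
eef_pos: [513.8, 197.6, 212.1]
ee_rot: [-0.0, -0.159, 0.987, 0.001]
force: [1.2, 0.3, -1.6]
grip_width: 0.001
grip_force: 0.0
time_s: 26.55
eef_pos: [514.5, 197.0, 134.0]
ee_rot: [-0.001, -0.158, 0.987, 0.001]
force: [-0.3, 0.1, 0.4]
grip_width: 0.0
grip_force: 0.0
(array([-1.1, -1.8, 44. ]), array([ 0.002, -0.001, -0.   ]))
```

```bash
python3 -m jog '[[-0.001,-0.001,0.025,0,0,0,0],[0,0,0.015,0,0,0,0],[0,0,0,0,0,0,0]]' | grep -E 'eef|^force'; for i in 1 2 3 4; do python3 -m jog '[[0,0,0.007,0,0,0,0],[0,0,0,0,0,0,0]]' | grep -E 'eef|^force'; done
```

```text
eef_pos: [515.9, 196.5, 94.3]
force: [-0.4, 0.2, 0.7]
eef_pos: [516.2, 196.6, 87.7]
force: [0.2, -0.2, -0.6]
eef_pos: [516.4, 196.8, 80.2]
force: [1.1, 1.5, 4.4]
eef_pos: [516.1, 196.9, 73.1]
force: [-0.8, 1.5, 6.6]
eef_pos: [516.0, 196.9, 66.2]
force: [-1.5, 2.0, 6.9]
```

```bash
python3 -m jog '[[0,0,0.006,0,0,0,0],[0,0,0,0,0,0,0]]' | grep -E 'eef|^force'; for i in 1 2 3 4; do python3 -m jog '[[0,0,0.002,0,0,0,0],[0,0,0,0,0,0,0]]' | grep -E 'eef|^force'; done
```

```text
eef_pos: [516.0, 196.9, 60.5]
force: [-3.9, 1.3, 10.5]
eef_pos: [516.0, 196.9, 59.1]
force: [-4.7, 2.2, 10.8]
eef_pos: [516.1, 197.0, 58.7]
force: [-11.0, -0.8, 27.5]
eef_pos: [516.1, 197.0, 58.3]
force: [-18.0, -1.9, 43.4]
eef_pos: [516.2, 197.0, 57.9]
force: [-25.3, -3.5, 60.5]
```

```bash
python3 -m jog '[[0,0,-0.003,0,0,0,0],[0,0,-0.01,0,0,0,0],[0,0,-0.025,0,0,0,0],[0,0,-0.04,0,0,0,0],[0,0,-0.045,0,0,0,0]]' && python3 -m jog '[[0,0,-0.045,0,0,0,0],[0,0,-0.045,0,0,0,0],[0,0,0,0,0,0,0],[0,0,0,0,0,0,0],[0,0,0,0,0,0,0]]'
python3 - <<'E'
from h import *
from pot import fitpot
s=eyes.capture("scene")[:,:,::-1]; cv2.imwrite("pics/s11.png",s)
d=cv2.absdiff(s,cv2.imread("pics/scene0.png")).max(2)
for n,p in dict(jar=[477,-42,40],pedal=[525,196,62],wrench=[705,-175,5],carton=[740,80,40],handle=[678,-41,150],pot=[679,-42,40]).items():
    x,y=proj("scene",p).astype(int); print(n,x,y,np.median(d[y-12:y+12,x-12:x+12]),d[y-12:y+12,x-12:x+12].max())
H=cv2.cvtColor(s,cv2.COLOR_BGR2HSV); 
for y in (244,256,268): print(y,[int(H[y,x,1]) for x in range(318,346,3)])
E
```

```text
time_s: 29.15
eef_pos: [515.3, 196.1, 175.6]
ee_rot: [-0.001, -0.158, 0.987, 0.001]
force: [1.1, 0.2, -0.4]
grip_width: -0.004
grip_force: 0.0
time_s: 29.65
eef_pos: [515.5, 196.1, 263.4]
ee_rot: [-0.002, -0.158, 0.987, 0.001]
force: [0.1, 0.4, -1.1]
grip_width: -0.004
grip_force: 0.0
jar 254 255 2.0 5
pedal 323 194 2.0 7
wrench 311 351 2.0 5
carton 381 262 2.0 5
handle 332 256 8.0 96
pot 331 290 2.0 37
244 [103, 104, 104, 147, 146, 145, 97, 96, 103, 101]
256 [103, 105, 109, 152, 155, 140, 103, 105, 103, 104]
268 [13, 17, 47, 157, 150, 130, 16, 11, 22, 18]
```

Pedal sprung back, bystanders and pot unmoved, brush standing in the pot.

```bash
python3 -c "
from rig import finish_job
print(finish_job())"
```

```text
the job is handed in; nothing more can be done
None
```

I handed the job in at about 30 s on the robot's clock: the cup got three full strokes, the brush stands upright in the grey pot, and the treadle was pressed to its stop and sprang back. The jar, carton, wrench and pot are where they were; while the treadle was at its stop the fingertips briefly pressed with about 60 N.

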